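Pass the pastry brush handle first

ROBOT

A 6-joint arm with a two-finger parallel gripper is mounted at the origin on the work surface. World frame = base frame: x ahead of the robot, y to its left, z up, the work surface at z = 0. Lengths are in m, angles in rad, forces in N, time in s.
With the tool pointing down it reaches from about 0.35 to 0.975 m from the base axis. Payload 4.9 kg.
Tool frame: the origin (TCP) lies between the finger pads; the fingertips stand 14 mm ahead of it and the grasp point (between the pads) lies 5 mm behind it (manip.tcp_to_tips is the distance from the TCP to the fingertips, in m); z points along the fingers, y is the line along which they close (so a half turn about z gives the same grasp; the last joint's range is limited). The gripper opens to 85 mm and grips with 20 to 120 N. Pads are 22 mm wide; open, the fingers measure 114 mm over their backs; the gripper's body (76 mm by 85 mm) begins 54 mm behind the grasp point. The pads swing forward as they close: fully open they stand 13 mm farther back than shut.
Start: joints at [-1.323, 0.053, 1.613, -0, 1.476, -0.119], TCP at [0.224, -0.583, 0.223] pointing down, gripper open.
Joint ranges: [-3.01, 3.01], [-1.01, 2.22], [0.06, 2.58], [-1.02, 4.17], [0.09, 2.62], [-3.14, 3.14]. Speed limits (rad/s): [2.57, 2.57, 3.14, 3.14, 3.14, 3.14].

INTERFACE

Orientations are given as a unit quaternion [w, x, y, z].
In Python, from plant import manip gives the robot as it stands.
- The arm moves only by the tool servo_tool, never from a script. Its argument "moves" is a list that holds one entry, the list of rows, each a list of 7 numbers: the shift along the tool's x, y, z in mm, then the turn, a rotation vector about the tool's x, y, z in degrees, then the finger opening in mm, from 0 to 85.4. In form: [[[x, y, z, ax, ay, az, fingers], ...]]. A call has 1 to 12 rows; each row shifts and turns the commanded pose from where the row before left it, along the tool's axes as they then stand; what a row does not reach is not made up. A row lasts 1/8 s, in which the tool goes at most 62.5 mm and 10.7 degrees, less where a joint would pass 70% of its speed; a pose out of reach is approached as far as the arm can. A call with a gripper value outside its range is refused whole. The fingers move at their own pace and stop on an object; the grip force is fixed at half the most. Time passes only in rows, so rows that do not move let the fingers close. It gives the time, the measured TCP pose, the force, the opening and the grip force at its end, in the units of the state.
- manip.state(): the state, without advancing time (a new reading comes with each control period).
- manip.grab_frame(name): name is "scene" or "top" or "wrist"; returns a dict with "image" (420x560x3 uint8, blue, green, red), "mtx" (3x3 intrinsics, pixels), "dist_coeffs" ([k1, k2, p1, p2, k3] as OpenCV has them; the pictures are not rectified), "eye" and "rotation" of the camera in the world. Camera axes: x right, y down, z forward; pixel columns grow to the right and rows downward; lengths in m; the calibration is good to about 2 mm. A picture is of the moment at which its call begins. There is no depth.
- manip.job_done(): hands the job in; it is judged then, once.
The state is a dict: "time": time; "joint_pos": joint angles; "joint_vel": joint speeds; "joint_efforts": joint torques, N m; "tool_pos": TCP position; "tool_rot": TCP orientation; "contact_force": force on the tool from outside, world axes, zero at the start; "ft_torque": the same for the moment, N m; "gripper_width": opening from 0.0 (shut) to 1.0 (fully open); "grasp_force": force on a finger pad.
Only numpy, scipy, OpenCV 4.12 (cv2) and the standard library are available. Lean on these libraries where they do the work, as an engineer would, in place of code of your own. Each camera call takes 0.05 s, during which the arm holds its last target. There are 200 camera calls.

TASK

The wide pastry brush lies with its bristles towards the baker on the far side of the table. Turn it end for end and lay it gently, without dropping it, flat in the wooden brush rest: bristles inside the drip dish, handle between the two posts and pointing to the baker. Leave the narrow brush where it lies.

Things in the scene. Friction and masses are not known exactly. Their poses are not given: they have to be found in the camera images.
- brush_mid (a point): Balance point of the wide pastry brush, half-way up its 20 mm thickness. Flat black handle 24 mm wide from x = -110 to +11 mm, then a black shoulder widening to 45 mm at x = +41 mm. About 80 g. x axis along the brush to the bristles, z up. Starts flat on the bare table (z = 0), bristles away from the robot within 25 degrees. Grip here across the handle, closing along its y.
- brush_bristles (a point): Centre of the wide brush's cream bristles (a flat rigid block 70 mm long, 48 mm wide, 16 mm thick), 75 mm from brush_mid along +x; same axes. The whole brush is 220 mm long.
- rest_mid (a point): Wooden brush rest, fixed: point on its 6 mm high floor where brush_mid belongs (10 mm above it). x axis to the baker (away from robot, within 15 degrees), z up. Drip dish at x -137 to -45 mm, y +-45 mm, walled on 3 sides, open towards this point. Two 14 mm posts at x = +75, y = +-36 mm. Walls and posts rise 16 mm above the floor. Between dish and posts: a bare floor 60 mm wide.
- narrow_brush_mid (a point): Middle of the narrow brush, half-way up (8 mm above the table): slim black handle 14 mm wide, round steel ferrule and round 16 mm bristle head, 215 mm long in all. Its x axis points towards its bristles. Leave it in place.
Not all that is in view belongs to the job. Leave any blue look-alike of the part that bears brush_mid alone.

How it is judged:
By the outcome, as a careful person would: the job done as asked, in the order asked, and still so for the second after the job is handed in, with the robot touching nothing.
It also fails if it takes over 40 s, if anything falls off the work surface, if the arm or the gripper's body presses on something with over 40 N, if the wrist force passes 120 N, or if a joint passes its speed limit or range.

## Working session

There is one attempt and no reset: what is moved stays moved. The work goes in short steps, Python scripts to look and compute and a tool call to move; the robot and the scene stay as the last step left them, time stands still between calls to the robot, and variables do not carry over. Pictures are saved under pics/ and viewed, at most 10 in all, crops included, and the job is handed in when it is done.

Besides the shell and the picture viewer there is one more tool, called as a command line: name --argument value ..., lists and objects as JSON in quotes. servo_tool: Moves the arm, as the interface text tells. Its arguments: {"type":"object","properties":{"moves":{"type":"array"}},"required":["moves"]}

```bash
mkdir -p pics; python3 - <<'E'
from plant import manip
import cv2
for n in("top","scene"):
    f=manip.grab_frame(n); cv2.imwrite(f"pics/{n}0.png",f["image"]); print(n,f["eye"],f["rotation"],f["mtx"],f["dist_coeffs"])
print(manip.state())
E
```

```text
top [0.35037098 0.02617124 0.83842611] [-0.044722    0.71084902 -0.70048298  0.04491328] [[415.99116468   0.         275.38462472]
 [  0.         415.99116468 205.58219846]
 [  0.           0.           1.        ]] [-0.12365985  0.          0.          0.          0.        ]
scene [1.22640815 0.23686781 0.56295582] [-0.28397832  0.51248465  0.71219977 -0.38663586] [[461.86109502   0.         274.78901088]
 [  0.         461.86109502 216.24882687]
 [  0.           0.           1.        ]] [-0.05139174  0.          0.          0.          0.        ]
{'time': 0.1, 'joint_pos': array([-1.32298846e+00,  5.33081591e-02,  1.61417550e+00, -1.31680383e-05,
        1.47600722e+00, -1.18983882e-01]), 'joint_vel': array([ 0.00137382, -0.00085366, -0.00199363, -0.00039835, -0.0017668 ,
        0.00105929]), 'joint_efforts': array([ 1.38840551e-04, -3.94904959e+01, -3.71362174e+01, -1.87529422e-04,
        3.90138390e-03, -1.27566838e-05]), 'tool_pos': array([ 0.2239994 , -0.58284775,  0.221464  ]), 'tool_rot': array([-9.46726681e-04,  9.83229501e-01,  1.82370083e-01, -6.76325158e-05]), 'contact_force': array([ 1.28963311, -0.25548507,  0.28600621]), 'ft_torque': array([0.01355791, 0.021343  , 0.02505531]), 'grasp_force': 0.0, 'gripper_width': 0.9990234589737527}
```

View pics/top0.png

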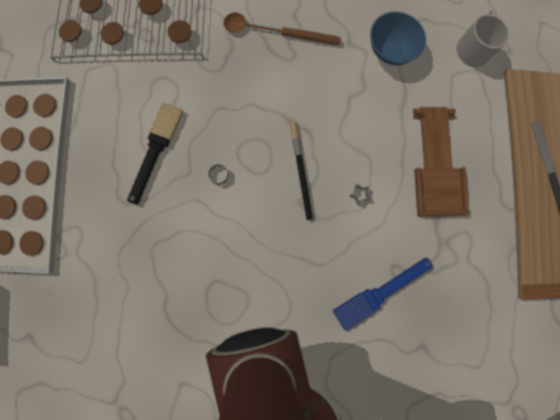

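View pics/scene0.png

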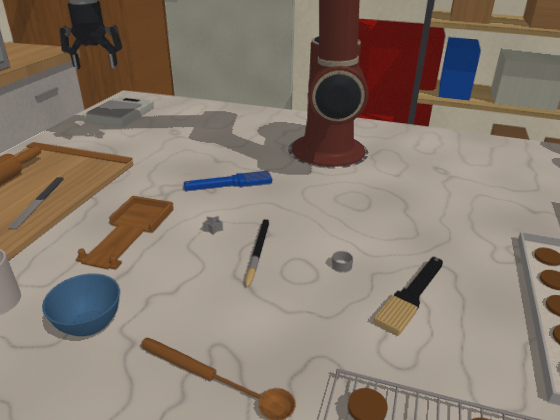

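The top view shows the wide brush running from its butt at (134,200) to the bristles at (171,105). The rest's dish is at (442,192), with its posts at (417,113) and (455,113). The narrow brush at (302,170) and the blue look-alike are clear of the path.

```bash
cat > h.py <<'E'
import numpy as np, cv2
from scipy.spatial.transform import Rotation as R
def q2R(q): return R.from_quat(np.roll(q,-1)).as_matrix()
def ray(f,uv,z):
    p=cv2.undistortPoints(np.array(uv,float).reshape(-1,1,2),f["mtx"],f["dist_coeffs"])[:,0]
    d=np.c_[p,np.ones(len(p))]@q2R(f["rotation"]).T
    return f["eye"]+d*((z-f["eye"][2])/d[:,2])[:,None]
def blob(m,roi):
    k=np.zeros_like(m); x0,y0,x1,y1=roi; k[y0:y1,x0:x1]=m[y0:y1,x0:x1]
    c=max(cv2.findContours(k,cv2.RETR_EXTERNAL,cv2.CHAIN_APPROX_NONE)[0],key=cv2.contourArea)
    return c[:,0]
E
python3 - <<'E'
from plant import manip
from h import *
f=manip.grab_frame("top"); im=f["image"]; hsv=cv2.cvtColor(im,cv2.COLOR_BGR2HSV)
blk=(hsv[...,2]<55).astype(np.uint8)*255
crm=((hsv[...,1]>75)&(hsv[...,2]>90)&(hsv[...,0]<35)).astype(np.uint8)*255
brn=((hsv[...,1]>110)&(hsv[...,0]<25)).astype(np.uint8)*255
def rect(m,roi,z):
    c=blob(m,roi); P=ray(f,c,z)[:,:2]; r=cv2.minAreaRect((P*1000).astype(np.float32)); return c,P,r
h,Ph,rh=rect(blk,(115,90,200,215),.018); b,Pb,rb=rect(crm,(115,90,200,215),.016)
print("handle",rh,"bristle",rb)
d=np.array(rb[0])-np.array(rh[0]); print("dir",np.degrees(np.arctan2(d[1],d[0])),np.linalg.norm(d))
u=d/np.linalg.norm(d); a=np.r_[Ph,Pb]*1000@u; n=np.array([-u[1],u[0]]);print("ext",a.min(),a.max(),a.max()-a.min())
print("mid by ends",u*(a.min()+a.max())/2+n*(np.array(rh[0])@n))
c,P,r=rect(brn,(405,95,480,225),.014); print("rest",r, cv2.boundingRect(c))
v=im.copy(); cv2.drawContours(v,[c.reshape(-1,1,2),h.reshape(-1,1,2),b.reshape(-1,1,2)],-1,(0,255,0),1)
cv2.imwrite("pics/m1.png",np.hstack([cv2.resize(v[90:230,405:495],None,fx=4,fy=4),cv2.resize(v[90:230,110:200],None,fx=4,fy=4)]))
E
```

```text
handle ((525.15478515625, 285.9005126953125), (43.934288024902344, 147.14845275878906), 74.87467956542969) bristle ((629.377197265625, 256.1648864746094), (46.556007385253906, 67.39869689941406), 70.22787475585938)
dir -15.923942289679434 108.38135749580628
ext 352.89369676299617 569.5579836594559 216.6642868964597
mid by ends [558.48758225 276.3903548 ]
rest ((555.4129638671875, -311.0963439941406), (226.97325134277344, 107.3656234741211), 2.288991689682007) (414, 108, 54, 108)
```

View pics/m1.png

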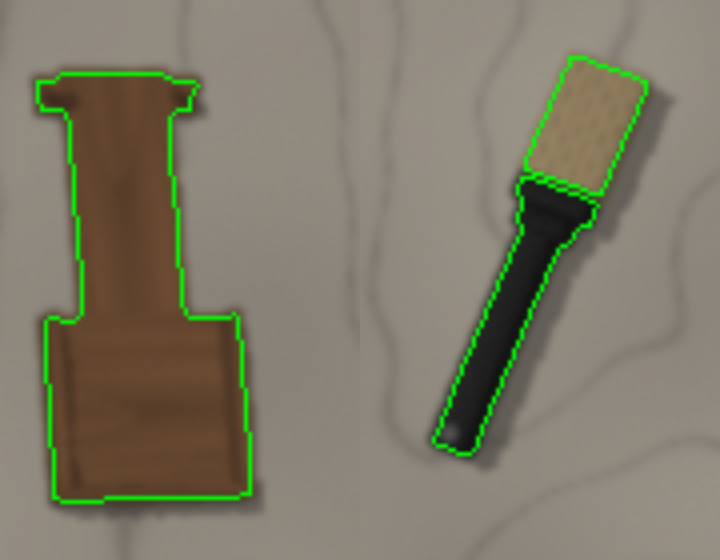

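The contours fit. The wide brush's mid is at about (558,276) mm, heading about -17°, with a measured length of 217 mm against the given 220. The rest outline measures 227 x 107 mm, with its axis at about +2°. I'll stop above the rest first for a close look on the way.

servo_tool --moves '[[[50, -17, -5, 0, 0, 0, 85], [50, -17, -5, 0, 0, 0, 85], [50, -17, -5, 0, 0, 0, 85], [50, -17, -5, 0, 0, 0, 85], [50, -17, -5, 0, 0, 0, 85], [50, -17, -5, 0, 0, 0, 85], [50, -17, 0, 0, 0, 0, 85], [50, -17, 0, 0, 0, 0, 85], [0, 0, 0, 0, 0, 0, 85]]]'

```text
time: 1.27
tool_pos: [0.5507, -0.3103, 0.2519]
tool_rot: [-0.001, 0.983, 0.185, -0.0]
contact_force: [-0.0, -1.1, -0.3]
gripper_width: 0.993
grasp_force: 0.0
```

```bash
python3 - <<'E'
from plant import manip
import cv2
f=manip.grab_frame("wrist"); cv2.imwrite("pics/w1.png",f["image"]); print(f["eye"],f["rotation"],manip.state()["joint_pos"])
E
```

```text
[ 0.62753384 -0.28015892  0.40303782] [ 0.13590017  0.8142838  -0.55650806 -0.09365799] [-6.33600251e-01  5.35420438e-02  1.56326017e+00 -3.59008758e-04
  1.52592312e+00  5.67518449e-01]
```

View pics/w1.png

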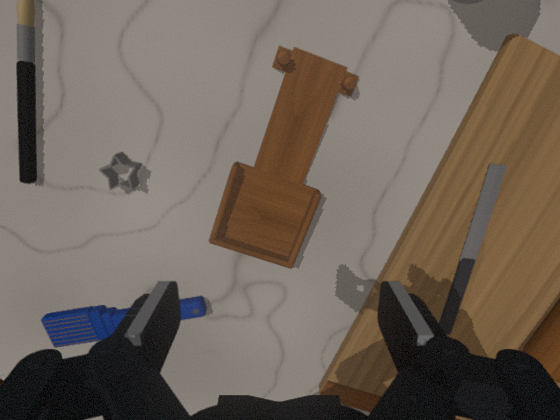

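The wrist view shows the rest whole. Its posts are at (285,57) and (349,80), and the dish's corners at (237,163), (320,190), (291,267) and (210,242).

```bash
python3 - <<'E'
from plant import manip
from h import *
f=manip.grab_frame("wrist"); hsv=cv2.cvtColor(f["image"],cv2.COLOR_BGR2HSV)
m=((hsv[...,1]>100)&(hsv[...,0]<25)).astype(np.uint8)*255
c=blob(m,(200,35,365,275))
P=ray(f,[(285,57),(349,80),(237,163),(320,190),(291,267),(210,242)],.022)[:,:2]*1000
print(P.round(1)); print("posts mid",P[:2].mean(0),"sep",np.linalg.norm(P[0]-P[1]))
# neck edges at z=0..6mm
Q=ray(f,c,.006)[:,:2]*1000
a0=P[2:].mean(0); a1=P[:2].mean(0); u=(a1-a0)/np.linalg.norm(a1-a0)
print("axis dish->posts",np.degrees(np.arctan2(u[1],u[0])),np.linalg.norm(a1-a0))
n=np.array([-u[1],u[0]]); s=(Q-a0)@u; t=(Q-a0)@n
for sg in(1,-1):
    k=(s>65)&(s<130)&(t*sg>0); l=np.polyfit(s[k],t[k],1); print(sg,l,np.polyval(l,91),np.degrees(np.arctan(l[0])))
Q2=ray(f,c,.022)[:,:2]*1000; s=(Q2-a0)@u;t=(Q2-a0)@n
k=s<58; print("dish rect",cv2.minAreaRect(Q2[k].astype(np.float32)), "s ext",s.min(),s.max())
print("rest_mid from posts",a1-75*u,"from dish centre",a0+91*u)
E
```

```text
[[ 657.9 -275.9]
 [ 661.3 -344.4]
 [ 539.5 -266.4]
 [ 544.2 -362.6]
 [ 443.3 -368.2]
 [ 439.3 -267.2]]
posts mid [ 659.60770835 -310.12833813] sep 68.56176582174038
axis dish->posts 2.039570403579578 168.1605447615708
1 [-2.37889286e-04  3.05450841e+01] 30.523436221635944 -0.013630051817043753
-1 [-2.28883595e-03 -2.75451503e+01] -27.75343437084002 -0.13114041081616673
dish rect ((495.2763366699219, -314.14764404296875), (107.64022827148438, 104.53887176513672), 1.9161169528961182) s ext -50.09849546470605 180.79263079732291
rest_mid from posts [ 584.65522191 -312.79756574] from dish centre [ 582.49604588 -312.87445888]
```

The rest checks out. Its axis is at 2.0°, the posts measure 69 mm apart (nominal 72), and two estimates of rest_mid agree at about (583,-312). Next I go to the brush.

servo_tool --moves '[[[22, -54, 0, 0, 0, 0, 85], [22, -54, 0, 0, 0, 0, 85], [22, -54, 0, 0, 0, 0, 85], [22, -54, 0, 0, 0, 0, 85], [22, -54, 0, 0, 0, 0, 85], [22, -54, 0, 0, 0, 0, 85], [22, -54, 0, 0, 0, 0, 85], [22, -54, 0, 0, 0, 0, 85], [22, -54, 0, 0, 0, 0, 85], [22, -54, 0, 0, 0, 0, 85]]]'

```text
time: 2.62
tool_pos: [0.5607, 0.2701, 0.2527]
tool_rot: [0.0, 0.983, 0.181, 0.0]
contact_force: [1.8, 0.3, -0.7]
gripper_width: 0.994
grasp_force: 0.0
```

servo_tool --moves '[[[0, 0, 5, 0, 0, -10, 85], [0, 0, 5, 0, 0, -10, 85], [0, 0, 5, 0, 0, -10, 85], [0, 0, 5, 0, 0, -10, 85], [0, 0, 5, 0, 0, -10, 85], [0, 0, 5, 0, 0, -10, 85], [0, 0, 5, 0, 0, -10, 85], [0, 0, 5, 0, 0, -10, 85], [0, 0, 5, 0, 0, -10, 85], [0, 0, 5, 0, 0, -10, 85], [0, 0, 0, 0, 0, -10, 85], [0, 0, 0, 0, 0, -10, 85]]]'

```text
time: 4.12
tool_pos: [0.5608, 0.2682, 0.2023]
tool_rot: [-0.0, 0.332, 0.943, -0.0]
contact_force: [-1.1, 0.3, 0.3]
gripper_width: 0.994
grasp_force: 0.0
```

servo_tool --moves '[[[0, 0, 0, 0, 0, -10, 85], [0, 0, 0, 0, 0, -10, 85], [0, 0, 0, 0, 0, -2, 85], [0, 0, 0, 0, 0, 0, 85]]]'

```text
time: 4.62
tool_pos: [0.5607, 0.2691, 0.2026]
tool_rot: [-0.0, 0.149, 0.989, -0.0]
contact_force: [0.0, 0.3, 0.3]
gripper_width: 0.997
grasp_force: 0.0
```

```bash
python3 - <<'E'
from plant import manip
import cv2
f=manip.grab_frame("wrist"); cv2.imwrite("pics/w2.png",f["image"]); print(f["eye"],f["rotation"],manip.state()["joint_pos"])
E
```

```text
[0.47891185 0.29373427 0.35367463] [0.13291295 0.79370868 0.58543813 0.0980963 ] [ 3.28253918e-01  5.83652984e-02  1.64063418e+00 -8.16120887e-05
  1.44266977e+00 -9.43297855e-01]
```

View pics/w2.png

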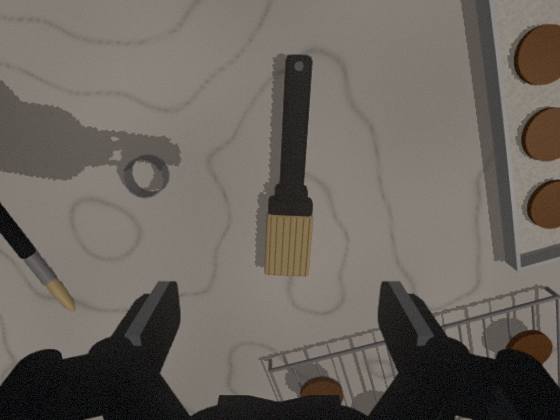

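The wrist view shows the brush upright in the picture, with its butt at (299,55) and bristle end at (287,276). The fingers are clear of the ring and the tray.

```bash
python3 - <<'E'
from plant import manip
from h import *
f=manip.grab_frame("wrist"); hsv=cv2.cvtColor(f["image"],cv2.COLOR_BGR2HSV); g=hsv[...,2]
blk=(g<60).astype(np.uint8)*255
crm=((hsv[...,1]>70)&(g>90)&(hsv[...,0]<35)).astype(np.uint8)*255
h=blob(blk,(255,40,325,215)); b=blob(crm,(255,200,320,279))
P=ray(f,h,.018)[:,:2]*1000; B=ray(f,b,.017)[:,:2]*1000
rb=cv2.minAreaRect(B.astype(np.float32)); print("bristles",rb,"hbox",cv2.boundingRect(h))
u=np.array([np.cos(-.3),np.sin(-.3)])
for _ in range(3):
    n=np.array([-u[1],u[0]]); s=P@u; k=s<s.min()+110
    a=[];ss=np.arange(s.min()+8,s.min()+108,4)
    cl=np.array([[x,(np.ptp(P[abs(s-x)<3]@n)),(P[abs(s-x)<3]@n).min()/2+(P[abs(s-x)<3]@n).max()/2] for x in ss])
    l=np.polyfit(cl[:,0],cl[:,2],1); th=np.arctan2(u[1],u[0])+np.arctan(l[0]); u=np.array([np.cos(th),np.sin(th)])
n=np.array([-u[1],u[0]]); e0=(P@u).min(); e1=(B@u).max()
print("heading",np.degrees(th),"len",e1-e0,"width",np.median(cl[:,1]))
t=np.median(P[(P@u)<e0+110]@n); x=(e0+e1)/2; t=cl[:,2].mean()
print("mid",u*x+n*t,"mid from bristles",np.array(rb[0])-75*u)
st=manip.state(); q=st["tool_rot"]; T=q2R(q); print("psi",np.degrees(np.arctan2(T[1,0],T[0,0])))
d=np.r_[u*x+n*t,0]-np.r_[st["tool_pos"][:2]*1000,0]; print("move in tool",T.T@d)
E
```

```text
bristles ((628.2618408203125, 257.42535400390625), (47.44184875488281, 69.65983581542969), 70.3514404296875) hbox (268, 55, 44, 160)
heading -19.78584866785611 len 218.18598277808286 width 23.017910555197602
mid [558.33892847 282.39853253] mid from bristles [557.6895105  282.81326832]
psi 162.89162995368667
move in tool [ 5.93378915e+00  1.16659511e+01 -4.73628420e-04]
```

servo_tool --moves '[[[8, 12, 0, 0, 0, 2.7, 85], [0, 0, 40, 0, 0, 0, 85], [0, 0, 40, 0, 0, 0, 85], [0, 0, 40, 0, 0, 0, 85], [0, 0, 30, 0, 0, 0, 85], [0, 0, 20, 0, 0, 0, 85], [0, 0, 10, 0, 0, 0, 85], [0, 0, 0, 0, 0, 0, 85], [0, 0, 0, 0, 0, 0, 85]]]'

```text
time: 5.85
tool_pos: [0.5574, 0.2842, 0.0242]
tool_rot: [0.001, 0.171, 0.985, 0.001]
contact_force: [0.2, 0.5, 0.0]
gripper_width: 1.0
grasp_force: 0.0
```

servo_tool --moves '[[[0, 0, 6, 0, 0, 0, 85], [0, 0, 0, 0, 0, 0, 45], [0, 0, 0, 0, 0, 0, 25], [0, 0, 0, 0, 0, 0, 10], [0, 0, 0, 0, 0, 0, 10], [0, 0, 0, 0, 0, 0, 10], [0, 0, 0, 0, 0, 0, 10], [0, 0, 0, 0, 0, 0, 10]]]'

```text
time: 6.85
tool_pos: [0.5563, 0.2838, 0.0166]
tool_rot: [-0.0, 0.171, 0.985, -0.0]
contact_force: [0.5, 0.3, -0.5]
gripper_width: 0.118
grasp_force: 0.0
```

The fingers closed to 10 mm with no grip force, so I'll look.

```bash
python3 - <<'E'
from plant import manip
import cv2
f=manip.grab_frame("wrist"); g=manip.grab_frame("scene")["image"][210:350,350:490]
cv2.imwrite("pics/w3.png",cv2.hconcat([cv2.resize(f["image"],(480,360)),cv2.resize(g,(320,360))])); print(manip.state())
E
```

```text
{'time': 6.95, 'joint_pos': array([ 3.52608968e-01,  2.57286172e-01,  1.75193502e+00, -1.46398359e-05,
        1.13237763e+00, -8.74619277e-01]), 'joint_vel': array([ 6.35092904e-04, -1.56524898e-03, -9.81609430e-04, -2.35497940e-05,
       -2.61737275e-04,  1.68722923e-05]), 'joint_efforts': array([ 8.45829636e-04, -4.28875637e+01, -3.16873777e+01, -7.39628535e-05,
        4.35416950e-04,  1.46913743e-05]), 'tool_pos': array([0.55631475, 0.28377748, 0.01660484]), 'tool_rot': array([ 6.48946093e-07,  1.70937341e-01,  9.85281902e-01, -7.28107329e-06]), 'contact_force': array([ 1.12801426, -1.35038325,  0.12549016]), 'ft_torque': array([ 0.02327288, -0.02738481,  0.01398438]), 'grasp_force': 0.0, 'gripper_width': 0.11770757829548877}
```

View pics/w3.png

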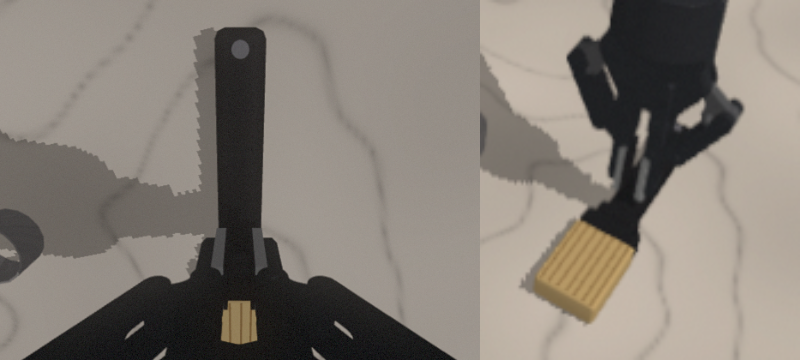

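The fingers look closed on top of the handle rather than around it: the pad tips are at about (222,230) and (258,230) in the left crop. I'll check the tip geometry.

```bash
python3 - <<'E'
from plant import manip
from h import *
print(manip.tcp_to_tips,[a for a in dir(manip) if a[0]!='_'])
f=manip.grab_frame("wrist"); s=manip.state(); T=q2R(s["tool_rot"]); Rc=q2R(f["rotation"])
g=manip.grab_frame("scene")
def pr(f,p):
    Rc=q2R(f["rotation"]); return cv2.projectPoints(p.reshape(1,3),cv2.Rodrigues(Rc.T)[0],-Rc.T@f["eye"],f["mtx"],f["dist_coeffs"])[0].ravel()
for y in(-5,5,-12,12):
  for z in (-24,0,14):
    p=s["tool_pos"]+T@np.array([11,y,z])/1000
    print(y,z,"crop wrist",pr(f,p)*480/560,"crop scene",(pr(g,p)-[350,210])*[320/140,360/140])
E
```

```text
0.014 ['IKError', 'grab_frame', 'job_done', 'state', 'tcp_to_tips']
-5 -24 crop wrist [229.6657291  241.94657515] crop scene [153.58164536 160.21516827]
-5 0 crop wrist [230.88785101 219.57762495] crop scene [148.19997493 186.70862335]
-5 14 crop wrist [231.46062141 209.10975587] crop scene [145.13056197 201.77628088]
5 -24 crop wrist [250.64360304 241.9403447 ] crop scene [165.69880949 165.97423267]
5 0 crop wrist [249.03466708 219.57310789] crop scene [160.09196538 192.52900579]
5 14 crop wrist [248.2806265  209.10590502] crop scene [156.89457587 207.62902803]
-12 -24 crop wrist [214.98556167 241.93739956] crop scene [145.18057537 156.22240013]
-12 0 crop wrist [218.18784922 219.57441538] crop scene [139.95372503 182.67246623]
-12 14 crop wrist [219.68880523 209.10848044] crop scene [136.97232064 197.71718387]
12 -24 crop wrist [265.32121081 241.92245003] crop scene [174.26256312 170.04453534]
12 0 crop wrist [261.73294741 219.56357638] crop scene [168.49525404 196.64174782]
12 14 crop wrist [260.05104118 209.09923981] crop scene [165.2066826  211.76413118]
```

```bash
python3 - <<'E'
from plant import manip
import cv2,numpy as np
a=manip.grab_frame("wrist")["image"][240:350,220:340]; b=manip.grab_frame("scene")["image"][255:320,390:460]
e=lambda i,s:cv2.resize((255*(i/255.)**.4).astype(np.uint8),s,interpolation=cv2.INTER_CUBIC)
cv2.imwrite("pics/w4.png",cv2.hconcat([e(a,(480,440)),e(b,(320,440))]))
E
```

```text
(no output)
```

View pics/w4.png

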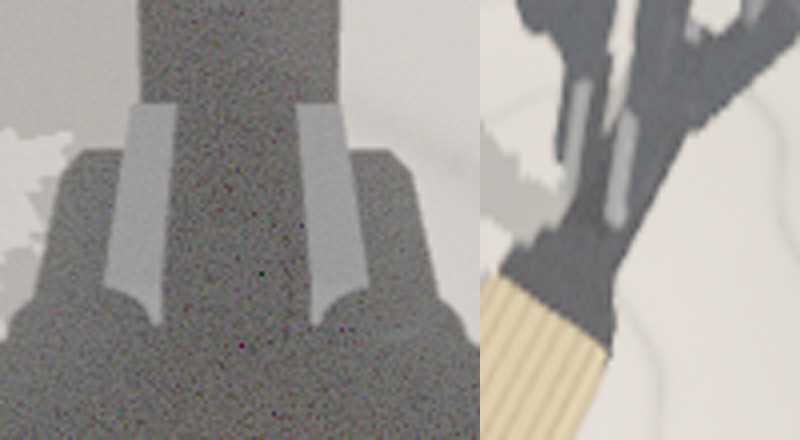

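```bash
python3 - <<'E'
from plant import manip
from h import *
from scipy.optimize import least_squares
s=manip.state(); T=q2R(s["tool_rot"]); f=manip.grab_frame("wrist"); g=manip.grab_frame("scene")
def pr(f,p):
    Rc=q2R(f["rotation"]); return cv2.projectPoints(p.reshape(1,3),cv2.Rodrigues(Rc.T)[0],-Rc.T@f["eye"],f["mtx"],f["dist_coeffs"])[0].ravel()
W=lambda x,y,z:s["tool_pos"]+T@np.array([x,y,z])/1000
for nm,c,x,pts in(("wrist",f,11,[(258,266),(300,266)]),("scene",g,-11,[(410.8,284.5),(420,288.2)])):
  for uv in pts:
    r=least_squares(lambda v:pr(c,W(x,*v))-uv,[0,0]); print(nm,uv,"tool y,z",r.x.round(1),"world z",W(x,*r.x)[2])
E
```

```text
wrist (258, 266) tool y,z [-9.8 -9.9] world z 0.026492579804377407
wrist (300, 266) tool y,z [ 8.9 -9.9] world z 0.026502575943420356
scene (410.8, 284.5) tool y,z [ -4.9 -10.6] world z 0.02719549200772955
scene (420, 288.2) tool y,z [ 12.2 -11.3] world z 0.027904412795289643
```

Both views independently put the pad tips about 27 mm above the table, which is above the handle, even though the reported TCP is at 17 mm. The fingers therefore closed over the brush. I'll reopen and go lower in guarded steps.

servo_tool --moves '[[[0, 0, 0, 0, 0, 0, 50], [0, 0, 0, 0, 0, 0, 50], [0, 0, 0, 0, 0, 0, 50], [0, 0, 4, 0, 0, 0, 50], [0, 0, 4, 0, 0, 0, 50], [0, 0, 4, 0, 0, 0, 50], [0, 0, 0, 0, 0, 0, 50]]]'

```text
time: 8.12
tool_pos: [0.5558, 0.2836, 0.0039]
tool_rot: [-0.001, 0.171, 0.985, -0.0]
contact_force: [-1.0, 0.0, 0.0]
gripper_width: 0.584
grasp_force: 0.0
```

servo_tool --moves '[[[0, 0, 4, 0, 0, 0, 50], [0, 0, 3, 0, 0, 0, 50], [0, 0, 0, 0, 0, 0, 40], [0, 0, 0, 0, 0, 0, 30], [0, 0, 0, 0, 0, 0, 20], [0, 0, 0, 0, 0, 0, 10], [0, 0, 0, 0, 0, 0, 10], [0, 0, 0, 0, 0, 0, 10]]]'

```text
time: 9.12
tool_pos: [0.5567, 0.2839, -0.002]
tool_rot: [0.0, 0.171, 0.985, 0.0]
contact_force: [0.6, -0.2, 2.8]
gripper_width: 0.261
grasp_force: 61.7
```

Gripped at 22 mm opening with 62 N. Now lift and travel.

servo_tool --moves '[[[0, 0, -5, 0, 0, 0, 10], [0, 0, -15, 0, 0, 0, 10], [0, 0, -25, 0, 0, 0, 10], [0, 0, -35, 0, 0, 0, 10], [0, 0, -30, 0, 0, 0, 10], [0, 0, -10, 0, 0, 0, 10], [0, 0, 0, 0, 0, 0, 10]]]'

```text
time: 10.0
tool_pos: [0.5566, 0.2839, 0.1183]
tool_rot: [0.001, 0.171, 0.985, 0.0]
contact_force: [0.4, -0.2, -0.2]
gripper_width: 0.262
grasp_force: 61.4
```

servo_tool --moves '[[[-9, -22, 0, 0, 0, 0, 10], [-19, -46, 0, 0, 0, 0, 10], [-21, -51, 0, 0, 0, 0, 10], [-21, -51, 0, 0, 0, 0, 10], [-21, -51, 0, 0, 0, 0, 10], [-21, -51, 0, 0, 0, 0, 10], [-21, -51, 0, 0, 0, 0, 10], [-21, -51, 0, 0, 0, 0, 10], [-21, -51, 0, 0, 0, 0, 10], [-21, -51, 0, 0, 0, 0, 10], [-19, -46, 0, 0, 0, 0, 10], [-12, -31, 0, 0, 0, 0, 10]]]'

```text
time: 11.5
tool_pos: [0.5815, -0.3161, 0.1154]
tool_rot: [-0.002, 0.172, 0.985, 0.0]
contact_force: [0.7, 0.4, -0.1]
gripper_width: 0.261
grasp_force: 61.3
```

servo_tool --moves '[[[0, 0, 0, 0, 0, 5, 10], [0, 0, 0, 0, 0, 10, 10], [0, 0, 0, 0, 0, 10, 10], [0, 0, 0, 0, 0, 10, 10], [0, 0, 0, 0, 0, 10, 10], [0, 0, 0, 0, 0, 10, 10], [0, 0, 0, 0, 0, 10, 10], [0, 0, 0, 0, 0, 10, 10], [0, 0, 0, 0, 0, 10, 10], [0, 0, 0, 0, 0, 10, 10], [0, 0, 0, 0, 0, 10, 10], [0, 0, 0, 0, 0, 10, 10]]]'

```text
time: 13.0
tool_pos: [0.5817, -0.3137, 0.1153]
tool_rot: [-0.001, 0.924, 0.382, -0.001]
contact_force: [0.4, 0.5, -1.7]
gripper_width: 0.264
grasp_force: 61.3
```

servo_tool --moves '[[[0, 0, 0, 0, 0, 10, 10], [0, 0, 0, 0, 0, 10, 10], [0, 0, 0, 0, 0, 10, 10], [0, 0, 0, 0, 0, 8, 10], [0, 0, 0, 0, 0, 5, 10], [0, 0, 0, 0, 0, 0, 10], [0, 0, 0, 0, 0, 0, 10]]]'

```text
time: 13.88
tool_pos: [0.5828, -0.3135, 0.1165]
tool_rot: [-0.0, 1.0, 0.021, -0.001]
contact_force: [-0.6, -1.3, -1.2]
gripper_width: 0.259
grasp_force: 61.3
```

```bash
python3 - <<'E'
from plant import manip
from h import *
f=manip.grab_frame("wrist"); g=manip.grab_frame("scene")["image"][150:290,50:220]
cv2.imwrite("pics/w5.png",cv2.hconcat([cv2.resize(f["image"],(480,360)),cv2.resize(g,(320,360))]))
s=manip.state(); T=q2R(s["tool_rot"]); print(s["tool_pos"],np.degrees(np.arctan2(T[1,0],T[0,0])),s["contact_force"],s["gripper_width"],s["ft_torque"],T[:,2])
E
```

```text
[ 0.58331498 -0.31345704  0.11707441] 2.344427159584241 [-0.02224692 -0.82094107 -1.19878866] 0.25800162705058566 [ 0.05567743 -0.05099037  0.00582811] [-7.31336642e-04  4.39588661e-04 -9.99999636e-01]
```

View pics/w5.png

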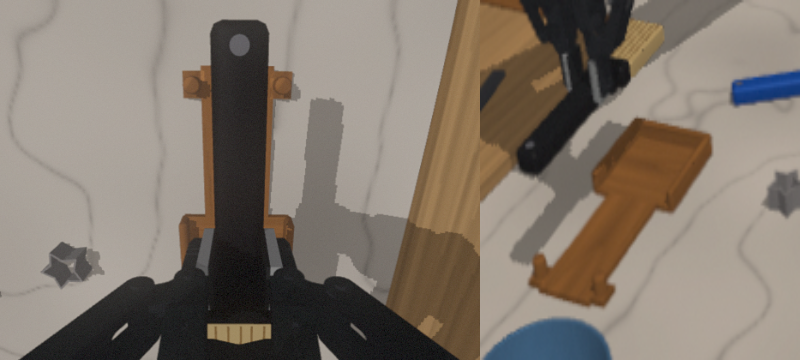

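The brush is held level and turned, with its bristles towards the robot. The handle lies centred over the rest's neck, between the posts at (195,85) and (283,85) in the crop. Lowering now.

servo_tool --moves '[[[1, 0, 10, 0, 0, 0, 10], [0, 0, 25, 0, 0, 0, 10], [0, 0, 25, 0, 0, 0, 10], [0, 0, 20, 0, 0, 0, 10], [0, 0, 13, 0, 0, 0, 10], [0, 0, 8, 0, 0, 0, 10], [0, 0, 4, 0, 0, 0, 10], [0, 0, 0, 0, 0, 0, 10], [0, 0, 0, 0, 0, 0, 10]]]'

```text
time: 15.1
tool_pos: [0.5853, -0.3137, 0.0135]
tool_rot: [0.0, 1.0, 0.02, 0.001]
contact_force: [0.4, 0.9, -0.3]
gripper_width: 0.263
grasp_force: 61.3
```

```bash
python3 - <<'E'
from plant import manip
from h import *
f=manip.grab_frame("wrist"); hsv=cv2.cvtColor(f["image"],cv2.COLOR_BGR2HSV); s=manip.state(); print(s["tool_pos"],s["contact_force"])
z=s["tool_pos"][2]
k=np.argwhere(hsv[:260,240:330,2]<50); r0=k[:,0].min(); 
print("butt",ray(f,[(240+np.median(k[k[:,0]<r0+4][:,1]),r0)],z+.022)[0]*1000)
for r in(80,140,200):
    c=k[k[:,0]==r][:,1]+240; print(r,ray(f,[(c.min(),r),(c.max(),r)],z+.022)[:,:2]*1000)
E
```

```text
[ 0.58530608 -0.31364513  0.01347737] [ 0.74042762 -0.52690507 -1.80047384]
butt [ 688.56833865 -314.65459272   35.4773659 ]
80 [[ 670.71521849 -299.41205323]
 [ 671.60415038 -321.40943261]]
140 [[ 650.22883886 -300.04760507]
 [ 651.13107619 -322.44077247]]
200 [[ 627.57332973 -301.10671271]
 [ 628.46163702 -323.22680291]]
```

The alignment is within about 2 mm: heading 2.4° against 2.0°, and centreline -310.9 against -310.1 at the posts. I'll set it down in small steps.

servo_tool --moves '[[[2, 0, 2, 0, 0, 0, 10], [0, 0, 2, 0, 0, 0, 10], [0, 0, 1.5, 0, 0, 0, 10], [0, 0, 1, 0, 0, 0, 10], [0, 0, 1, 0, 0, 0, 10], [0, 0, 0, 0, 0, 0, 10], [0, 0, 0, 0, 0, 0, 10]]]'

```text
time: 16.02
tool_pos: [0.5868, -0.3133, 0.0052]
tool_rot: [0.0, 1.0, 0.02, 0.0]
contact_force: [0.2, -0.3, -0.0]
gripper_width: 0.259
grasp_force: 61.3
```

servo_tool --moves '[[[0, 0, 0.7, 0, 0, 0, 10], [0, 0, 0, 0, 0, 0, 10], [0, 0, 0, 0, 0, 0, 10]]]'

```text
time: 16.4
tool_pos: [0.5868, -0.3132, 0.0044]
tool_rot: [-0.0, 1.0, 0.02, -0.0]
contact_force: [0.9, -0.3, -0.6]
gripper_width: 0.263
grasp_force: 61.3
```

servo_tool --moves '[[[0, 0, 0.7, 0, 0, 0, 10], [0, 0, 0, 0, 0, 0, 10], [0, 0, 0, 0, 0, 0, 10]]]'

```text
time: 16.77
tool_pos: [0.5869, -0.3133, 0.0041]
tool_rot: [0.0, 1.0, 0.02, 0.0]
contact_force: [-0.4, 1.0, 2.7]
gripper_width: 0.261
grasp_force: 61.7
```

Contact is felt at the expected height: 2.7 N with the TCP at 4.1 mm. Releasing and retreating.

servo_tool --moves '[[[0, 0, 0, 0, 0, 0, 24], [0, 0, 0, 0, 0, 0, 30], [0, 0, 0, 0, 0, 0, 45], [0, 0, 0, 0, 0, 0, 45], [0, 0, 0, 0, 0, 0, 45], [0, 0, -10, 0, 0, 0, 45], [0, 0, -30, 0, 0, 0, 45], [0, 0, -50, 0, 0, 0, 45], [0, 0, -60, 0, 0, 0, 45], [0, 0, -50, 0, 0, 0, 45], [0, 0, 0, 0, 0, 0, 45]]]'

```text
time: 18.15
tool_pos: [0.5896, -0.3151, 0.212]
tool_rot: [0.004, 1.0, 0.02, 0.005]
contact_force: [0.4, -0.4, -0.5]
gripper_width: 0.522
grasp_force: 0.0
```

```bash
python3 - <<'E'
from plant import manip
import cv2
f=manip.grab_frame("wrist")["image"]; t=manip.grab_frame("top")["image"]; 
cv2.imwrite("pics/w6.png",cv2.hconcat([cv2.resize(f,(400,300)),cv2.resize(t,(400,300))]))
E
```

```text
(no output)
```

View pics/w6.png

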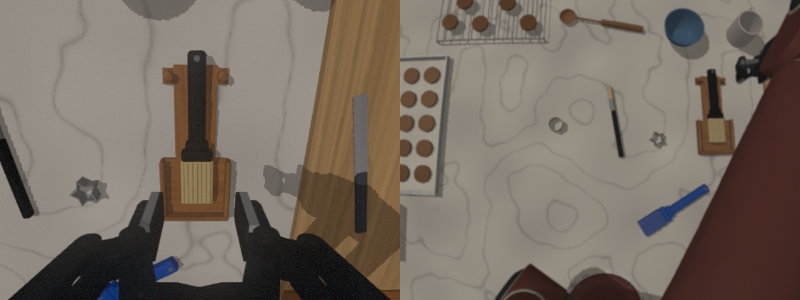

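The brush lies in the rest: its bristles are in the dish at (197,183), and its handle is between the posts at (170,75) and (223,75), pointing away from the robot. The narrow brush is unmoved.

```bash
python3 -c "
from plant import manip
print(manip.job_done())"
```

```text
the job is handed in; nothing more can be done
None
```

The wide brush is turned end for end and laid flat in the rest, with its bristles in the dish and its handle between the posts pointing to the baker; the first grasp closed above the handle and was redone lower, the narrow brush was not touched, and the job was handed in at about 18 s.

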